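Feel for the hidden mains toggle, then start the stirrer

TASK

Get the magnetic stirrer running. Reach behind it, under the overhanging deck, and feel gently along the back for its mains toggle, which cannot be seen and may be off or already on: if it is off flip it on (toward the stirrer's left end as seen from the robot), and if it is on leave it on, never turning it off even for a moment. Then press the white start button on the deck fully down and let it go, leaving the toggle on and the beaker standing on its plate.

Things in the scene. Friction and masses are not known exactly. Their poses are not given: they have to be found in the camera images.
- stirrer: Magnetic stirrer: white case, grey deck, fixed to the bench, 126 (x = -65 to 61) x 220 (y) x 78 mm high. Origin: on the bench below its middle; x points to its back (away from the robot), y to its left end as seen from the robot, z up. The 12 mm deck overhangs the back by 24 mm; cheeks 6 mm thick (y = 104 to 110 mm, both ends) close the ends of this recess; it is open to the rear and down to the bench.
- back_edge (a point): Middle of the lower rear edge of the stirrer's overhanging deck (stirrer frame x = 61, y = 0, z = 66 mm); axes as the stirrer's. The toggle lies wholly under the deck, so a finger reaches it only when tilted, coming in below this edge and pointing down and toward the robot.
- toggle_line (a point): Middle of the back panel (stirrer frame x = 37, y = 0, z = 36 mm); axes as the stirrer's. The toggle's pivot lies at this height on the panel at an unknown y from -30 to +30 mm. Lever: steel bar 8 mm thick, round end, end 25 mm from the pivot; it swings level. OFF leans 0.5 rad to -y, ON 0.5 rad to +y (the end's centre then lies 10 mm to that side). Nothing else stands out.
- switch_feel (a point): Same point. Feel of the toggle (rules: toggle_c0 is its lever, switch_plate its mount): snap action. 4 to 6 N near its end starts it off a stop, the force fades to nothing at mid-swing, then it jumps to the other stop by itself; let go before half way it springs back. Pushed toward +y when ON it is rigid at its stop. It always rests at one stop or the other. More than 25 N would break it.
- start_top (a point): Centre of the top of the start button: a white cap, 24 mm across, in a round grey collar 40 mm across and 12 mm high, on the deck near its front left corner (stirrer frame x = -40, y = 78 mm; top 99 mm above the bench, still 4 mm above the collar when down). It is pressed straight down.
- start (a joint): Travel of the start button in m: 0 = up, 0.005 = fully down (about 5 N, then a rigid stop); a spring brings it back.
- beaker: Open clear plastic beaker, 69 mm across the rim and 91 mm high, about 30 g, loose on the round steel plate of the deck (plate top 81 mm above the bench, plate centre at stirrer frame x = 10, y = -45 mm). Origin: centre of its underside; z up.

How it is judged:
By the outcome, as a careful person would: the job done as asked, in the order asked, and still so for the second after the job is handed in, with the robot touching nothing.
It also fails if it takes over 45 s, if anything falls off the work surface, if the arm or the gripper's body presses on something with over 40 N, if the wrist force passes 120 N, or if a joint passes its speed limit or range.

ROBOT

A 6-joint arm with a two-finger parallel gripper is mounted at the origin on a cart in front of the work surface, level with it; the furniture and walls round the work are solid. World frame = base frame: x ahead of the robot, y to its left, z up, the work surface at z = 0. Lengths are in mm, angles in rad, forces in N, time in s.
With the tool pointing down it reaches from about 350 to 775 mm from the base axis. Payload 7.3 kg.
Tool frame: the origin (TCP) lies at the very end of the fingers, on their centre line; the grasp point (between the pads) lies 19 mm behind it; x points along the fingers, y is the direction in which the jaws open and shut, and the axes are right-handed (so a half turn about x gives the same grasp; the last joint's range is limited). The gripper opens to 92 mm and grips with 3 to 60 N. Pads are 19 mm wide; open, the fingers measure 130 mm over their backs; the gripper's body (75 mm by 190 mm) begins 47 mm behind the grasp point.
Start: joints at [-1.406, 0.342, 1.524, -0, 1.275, -0.146], TCP at [160.578, -499.86, 226.741] pointing down, gripper open.
Joint ranges: [-2.53, 2.53], [-0.77, 2.02], [0.04, 2.7], [-1, 4.14], [0.28, 2.66], [-3.11, 3.11]. Speed limits (rad/s): [2.57, 2.57, 3.14, 3.14, 3.14, 3.14].

INTERFACE

Orientations are given as [roll, pitch, yaw] about the fixed x, y, z axes, in that order (R = Rz(yaw) Ry(pitch) Rx(roll)).
In Python, from plant import bot gives the robot as it stands.
- The arm moves only by the tool step_arm, never from a script. Its argument "targets" is a list that holds one entry, the list of rows, each a list of 4 numbers: the shift along the tool's x, y, z in m, then the turn about the tool's x in degrees. A call has exactly 5 rows; each row is the pose to reach, as a shift and turn from the pose measured when the call began, along the tool's axes at that moment; what a row does not reach only later rows make up. A row lasts 1/12 s, in which the tool goes at most 41.7 mm and 7.16 degrees, less where a joint would pass 70% of its speed; a pose out of reach is approached as far as the arm can. A call with a gripper value outside its range is refused whole. "jaw" is the closure, from 0 (fully open) to 1 (shut), set as the call begins (left out, the last holds). The fingers move at their own pace and stop on an object; the grip force is fixed at half the most. Time passes only in rows, so rows that repeat a pose let the fingers close, or fill a call up. It gives the time, the measured TCP pose, the force and the opening at its end, in the units of the state.
- bot.get_obs(): the state, without advancing time (a new reading comes with each control period).
- bot.capture(name): name is "side" or "top" or "wrist"; returns a dict with "color" (480x640x3 uint8, red, green, blue), "depth" (480x640 float32, mm along the optical axis (not along the pixel's ray), 0 where there is no reading), "fov_y" (degrees; the focal length in pixels is half the picture's height over the tangent of half this angle, whatever the lens; pixels are square), "cx", "cy" (the principal point, pixels), "rvec" (rotation vector, rad) and "tvec" (3), from world to camera coordinates, as OpenCV has them. Camera axes: x right, y down, z forward; pixel columns grow to the right and rows downward; lengths in mm; the calibration is good to about 2 mm. A picture is of the moment at which its call begins.
- bot.close_job(): hands the job in, once; it reports no verdict.
The state is a dict: "time": time; "joint_positions": joint angles; "dq": joint speeds; "tau": joint torques, N m; "tool_pos": TCP position; "tcp_rot": TCP orientation; "contact_force": force on the tool from outside, world axes, zero at the start; "moment": the same for the moment, N m; "grip_width": finger opening in mm.
Only numpy, scipy, OpenCV 4.12 (cv2) and the standard library are available. Lean on these libraries where they do the work, as an engineer would, in place of code of your own. Each camera call takes 0.05 s, during which the arm holds its last target. There are 200 camera calls.

## Working session

There is one attempt and no reset: what is moved stays moved. The work goes in short steps, Python scripts to look and compute and a tool call to move; the robot and the scene stay as the last step left them, time stands still between calls to the robot, and variables do not carry over. Pictures are saved under pics/ and viewed, about 8 in all and at most 12, crops included, and the job is handed in when it is done.

Besides the shell and the picture viewer there is one more tool, called after "Request:" by a JSON object that holds its "method" and its "body", one argument or row to a line. step_arm: Moves the arm, as the interface text tells. Its arguments: {"type":"object","properties":{"targets":{"type":"array","items":{"type":"array","items":{"type":"array","items":{"type":"number"}}}},"jaw":{"type":"number"}},"required":["targets"]}

```bash
ls; mkdir -p pics; python3 - <<'E'
from plant import bot
import cv2,numpy as np
o=bot.get_obs(); print(o)
ims=[]
for n in("side","top"):
    c=bot.capture(n); np.savez(f"pics/{n}0.npz",**c); cv2.imwrite(f"pics/{n}0.png",c["color"][:,:,::-1])
    print(n,c["fov_y"],c["cx"],c["cy"],c["rvec"],c["tvec"])
E
```

```text
pics
{'time': 0.0, 'joint_positions': array([-1.40601214e+00,  3.42712088e-01,  1.52499435e+00, -3.94197312e-05,
        1.27538206e+00, -1.46041857e-01]), 'dq': array([ 0.00089048, -0.00057062,  0.00038863, -0.00011069, -0.00145889,
        0.00048316]), 'tau': array([-2.58668239e-03, -4.31252074e+01, -2.44219744e+01,  7.16147362e-02,
        5.62680303e-02, -1.35671116e-04]), 'tool_pos': array([ 160.49221162, -499.45393269,  226.05838619]), 'tcp_rot': array([-1.69164376,  1.56930001,  1.76078644]), 'contact_force': array([-0.29980815, -0.27686162,  0.02993111]), 'moment': array([ 0.01753796, -0.06223291, -0.00536401]), 'grip_width': 91.94696364455856}
side 48.71859979357602 321.70276343976735 231.53873478410713 [ 2.21293135 -0.22875713  0.11474911] [-486.86635756  175.8726638   758.05613513]
top 55.53692465075158 318.9835604215738 239.32482915778948 [ 2.19104333 -2.15092699  0.12947654] [ 37.96664013 524.27223061 885.39414901]
```

View pics/top0.png

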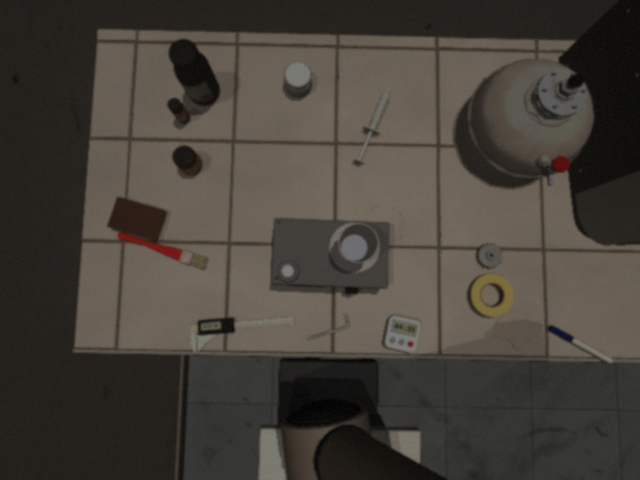

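View pics/side0.png

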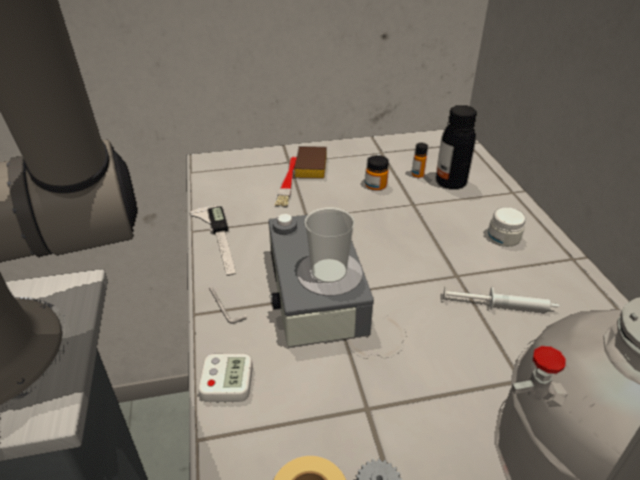

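The top view shows the stirrer deck at about columns 272–390, rows 218–290, with the button at (288,270) and the beaker at (353,247). The side view agrees. The space behind the stirrer is free apart from the syringe at top-view (370,130). Next I fit the deck from depth.

```bash
cat > h.py <<'E'
import numpy as np,cv2
def cloud(c):
    d=c["depth"].astype(float);h,w=d.shape;f=h/2/np.tan(np.radians(float(c["fov_y"]))/2)
    v,u=np.mgrid[:h,:w];P=np.stack([(u-c["cx"])/f*d,(v-c["cy"])/f*d,d],-1)
    R=cv2.Rodrigues(np.array(c["rvec"],float))[0]
    W=(P-np.ravel(c["tvec"]))@R; W[d==0]=np.nan
    return W
E
python3 - <<'E'
from h import *
for n in("top","side"):
    c=np.load(f"pics/{n}0.npz");W=cloud(c);z=W[...,2]
    if n=="top": roi=np.zeros(z.shape,bool);roi[205:305,255:405]=1
    else: roi=np.zeros(z.shape,bool);roi[200:350,255:390]=1
    print(n,"bench z",np.nanmedian(z[300:340,330:380]) if n=="top" else "")
    m=roi&(abs(z-79)<7)
    m=cv2.morphologyEx(m.astype(np.uint8),cv2.MORPH_OPEN,np.ones((3,3)))>0
    p=W[m];print(len(p),np.median(p[:,2]))
    r=cv2.minAreaRect(p[:,:2].astype(np.float32));print(r,cv2.boxPoints(r))
    for lo,hi in((93,112),(150,180)):
        q=W[roi&(z>lo)&(z<hi)];print(lo,len(q),np.median(q,0),q.min(0),q.max(0))
    if n=="top":
        q=W[roi&(z>94)&(z<105)&(np.mgrid[:480,:640][1]<310)];print("btn",len(q),q.mean(0),(q.min(0)+q.max(0))/2)
    # objects behind stirrer
    q=W[(W[...,0]>520)&(W[...,0]<900)&(abs(W[...,1])<300)&(z>15)];print("behind",len(q),q.min(0) if len(q) else 0,q.max(0) if len(q) else 0)
E
```

```text
top bench z -0.23315264489455637
6522 78.44801777135457
((493.37152099609375, 27.61968994140625), (220.10684204101562, 126.32316589355469), 88.76200866699219) [[427.84692  -81.04341 ]
 [554.1406   -83.772675]
 [558.8961   136.28279 ]
 [432.60242  139.01205 ]]
93 244 [465.47138102  96.93337331  99.23388185] [445.34927045 -43.14854618  93.02208928] [530.0454238  124.57598916 111.65831958]
150 339 [514.30268753 -27.43762208 169.44155842] [470.71341288 -49.16737851 150.30155224] [537.27946052  17.13455308 175.21563759]
btn 129 [457.0093819  106.07863145  98.56421206] [456.41057097 106.01348786  98.52290181]
behind 12039 [ 520.00970515 -299.9971804    15.0296852 ] [888.34926933 299.97724171 251.45374163]
side bench z 
4978 79.10077843226324
((494.0183410644531, 27.45929718017578), (222.65443420410156, 126.55365753173828), 88.77911376953125) [[428.38385  -82.494415]
 [554.9088   -85.19087 ]
 [559.65283  137.41301 ]
 [433.12787  140.10947 ]]
93 471 [488.41588124 -35.27299114 100.30339576] [445.90576376 -44.71287336  93.00053376] [530.73102276 116.92562736 111.89801268]
150 1251 [505.11324288  -6.81339369 162.43207902] [470.37615088 -49.65976065 150.00800006] [538.01638866  19.2721669  173.72735216]
behind 9955 [ 520.02662578 -299.98311721   15.02998301] [888.34016509 299.99017281 246.96762211]
```

```bash
cat >> h.py <<'E'
from scipy.spatial.transform import Rotation as Ro
S0=np.array([495.5,27.5,0]);RS=Ro.from_euler("z",-0.0216)
def st():
    from plant import bot
    o=bot.get_obs();R=Ro.from_euler("xyz",o["tcp_rot"])
    M=R.as_matrix();p=o["tool_pos"]
    np.set_printoptions(precision=3,suppress=True)
    print("t",round(o["time"],2),"q",o["joint_positions"],"p",p.round(1),"S",RS.inv().apply(p-S0).round(1),"F",o["contact_force"].round(1),"w",round(o["grip_width"],1))
    print("tool x",M[:,0],"y",M[:,1],"z",M[:,2]);return o,M
def togo(t,stirrer=False):
    o,M=st();t=np.array(t,float)
    if stirrer:t=RS.apply(t)+S0
    print("->",t,"tool shift m",(M.T@(t-o["tool_pos"])/1000).round(4))
E
python3 - <<'E'
from h import *
W=cloud(np.load("pics/top0.npz"));q=W.reshape(-1,3);q=q[(q[:,0]>565)&(q[:,0]<900)&(q[:,2]>30)]
for y0 in range(-300,300,50):
    s=q[(q[:,1]>=y0)&(q[:,1]<y0+50)]
    if len(s):print(y0,len(s),s.min(0).round(),s.max(0).round())
togo([340,0,330])
E
```

```text
-300 4685 [ 638. -300.   30.] [ 849. -250.  251.]
-250 2549 [ 670. -250.   30.] [ 817. -221.  186.]
50 345 [830.  70.  30.] [887.  99.  54.]
100 320 [830. 100.  31.] [888. 128.  54.]
250 1430 [667. 264.  30.] [865. 300. 168.]
t 0.1 q [-1.406  0.343  1.525 -0.     1.275 -0.146] p [ 160.5 -499.5  226.1] S [-323.6 -534.1  226.1] F [ 0.7 -0.  -0.4] w 91.8
tool x [-0.     0.001 -1.   ] y [ 0.306 -0.952 -0.001] z [-0.952 -0.306 -0.   ]
-> [340.   0. 330.] tool shift m [-0.103 -0.421 -0.324]
```

Request:
{"method": "step_arm", "body": {
  "targets": [
    [[-0.02, -0.027, -0.025, 0], [-0.04, -0.054, -0.05, 0], [-0.06, -0.081, -0.075, 0], [-0.08, -0.108, -0.1, 0], [-0.1, -0.135, -0.125, 0]]
  ],
  "jaw": 1
}}

```text
time: 0.52
tool_pos: [238.1, -331.9, 326.3]
tcp_rot: [-1.693, 1.569, 1.758]
contact_force: [1.0, -0.0, 0.9]
grip_width: 63.2
```

Request:
{"method": "step_arm", "body": {
  "targets": [
    [[0, -0.028, -0.026, 0], [0, -0.056, -0.052, 0], [0, -0.084, -0.078, 0], [0, -0.112, -0.104, 0], [0, -0.14, -0.13, 0]]
  ]
}}

```text
time: 0.93
tool_pos: [319.2, -157.0, 326.6]
tcp_rot: [-1.7, 1.569, 1.751]
contact_force: [1.8, -0.4, 0.4]
grip_width: 29.7
```

Request:
{"method": "step_arm", "body": {
  "targets": [
    [[0, -0.027, -0.026, 4], [0, -0.054, -0.052, 8], [0, -0.081, -0.078, 12], [0, -0.108, -0.104, 16], [0, -0.12, -0.12, 18]]
  ]
}}

```text
time: 1.35
tool_pos: [397.4, -2.7, 326.8]
tcp_rot: [-1.438, 1.567, 1.698]
contact_force: [0.3, -1.1, 0.2]
grip_width: 0.8
```

```bash
python3 -c "
from h import *
togo([340,0,330])"
```

```text
t 1.35 q [-0.203  0.034  1.637  0.003  1.473  1.373] p [397.4  -2.7 326.8] S [-97.5 -32.4 326.8] F [ 0.3 -1.1  0.2] w 0.8
tool x [-0.     0.003 -1.   ] y [-0.006 -1.    -0.003] z [-1.     0.006  0.   ]
-> [340.   0. 330.] tool shift m [-0.003 -0.002  0.057]
```

Request:
{"method": "step_arm", "body": {
  "targets": [
    [[0, 0, 0.03, 0], [0, 0, 0.06, 0], [0, 0, 0.09, 0], [0, 0, 0.12, 0], [0, 0, 0.15, 0]]
  ]
}}

```text
time: 1.77
tool_pos: [245.8, -1.5, 326.4]
tcp_rot: [-1.176, 1.567, 1.961]
contact_force: [0.4, -1.8, 0.7]
grip_width: 0.3
```

```bash
python3 -c "
from h import *
st()"
```

```text
t 1.77 q [-0.326 -0.286  1.903  0.003  1.527  1.249] p [245.8  -1.5 326.4] S [-249.   -34.4  326.4] F [ 0.4 -1.8  0.7] w 0.3
tool x [-0.002  0.004 -1.   ] y [-0.005 -1.    -0.004] z [-1.     0.005  0.002]
```

Request:
{"method": "step_arm", "body": {
  "targets": [
    [[-0.016, -0.015, 0.033, 0], [-0.032, -0.03, 0.066, 0], [-0.048, -0.045, 0.1, 0], [-0.064, -0.06, 0.133, 0], [-0.08, -0.078, 0.166, 0]]
  ]
}}

```text
time: 2.18
tool_pos: [81.4, 75.6, 406.0]
tcp_rot: [-1.527, 1.567, 1.605]
contact_force: [1.0, 2.3, 1.1]
grip_width: 0.3
```

```bash
python3 -c "
from h import *
st()
from plant import bot
a=[bot.capture(n)['color'][:,:,::-1] for n in('side','top')]
cv2.imwrite('pics/arm1.png',cv2.resize(np.hstack([a[0],a[1]]),(800,300)))"
```

```text
t 2.18 q [-0.025 -0.616  1.833  0.004  1.925  1.557] p [ 81.4  75.6 406. ] S [-415.    39.1  406. ] F [1.  2.3 1.1] w 0.3
tool x [-0.     0.004 -1.   ] y [-0.01  -1.    -0.004] z [-1.    0.01  0.  ]
```

View pics/arm1.png

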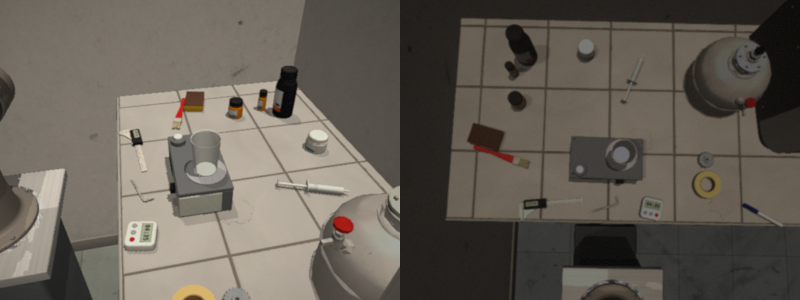

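The arm is out of both views and the stirrer is unobstructed. Next I push past the inner reach limit to see whether the tool tilts inward.

Request:
{"method": "step_arm", "body": {
  "targets": [
    [[0, 0, 0.025, 0], [0, 0, 0.05, 0], [0, 0, 0.075, 0], [0, 0, 0.1, 0], [0, 0, 0.13, 0]]
  ]
}}

```text
time: 2.7
tool_pos: [-9.9, 77.7, 406.7]
tcp_rot: [-2.518, 1.564, 0.623]
contact_force: [-1.2, 0.1, 0.5]
grip_width: 0.6
```

```bash
python3 -c "
from h import *
st()"
```

```text
t 2.7 q [ 0.301 -0.755  1.848  0.002  2.042  1.874] p [ -9.9  77.7 406.7] S [-506.3   39.2  406.7] F [-1.2  0.1  0.5] w 0.6
tool x [ 0.006  0.004 -1.   ] y [-0.001 -1.    -0.004] z [-1.     0.001 -0.006]
```

Request:
{"method": "step_arm", "body": {
  "targets": [
    [[0, 0, 0.02, 0], [0, 0, 0.04, 0], [0, 0, 0.06, 0], [0, 0, 0.08, 0], [0, 0, 0.1, 0]]
  ]
}}

```text
time: 3.12
tool_pos: [-41.2, 81.1, 407.0]
tcp_rot: [-2.497, 1.565, 0.645]
contact_force: [0.5, -0.3, 0.3]
grip_width: 0.5
```

```bash
python3 -c "
from h import *
st()"
```

```text
t 3.12 q [ 1.058 -0.679  1.841 -0.002  1.975  2.627] p [-41.2  81.1 407. ] S [-537.7   42.   407. ] F [ 0.5 -0.3  0.3] w 0.5
tool x [ 0.004  0.003 -1.   ] y [ 0.    -1.    -0.003] z [-1.    -0.    -0.004]
```

Request:
{"method": "step_arm", "body": {
  "targets": [
    [[0, 0, -0.02, 7], [0, 0, -0.04, 14], [0, 0, -0.06, 21], [0, 0.002, -0.08, 28], [0, 0.004, -0.1, 35]]
  ]
}}

```text
time: 3.53
tool_pos: [14.8, 85.2, 407.0]
tcp_rot: [-2.282, 1.565, 0.666]
contact_force: [0.4, 0.5, 0.8]
grip_width: 0.5
```

Request:
{"method": "step_arm", "body": {
  "targets": [
    [[0, 0, 0, 7], [0, 0, 0, 14], [0, 0, 0, 21], [0, 0, 0, 28], [0, 0, 0, 35]]
  ]
}}

```text
time: 3.95
tool_pos: [15.2, 85.1, 406.6]
tcp_rot: [-1.614, 1.566, 0.716]
contact_force: [0.6, 0.5, 0.4]
grip_width: 0.7
```

```bash
python3 -c "
from h import *
togo([30,77,407])"
```

```text
t 3.95 q [ 0.296 -0.701  1.845  0.002  1.994  2.68 ] p [ 15.2  85.1 406.6] S [-481.4   47.3  406.6] F [0.6 0.5 0.4] w 0.7
tool x [ 0.003  0.003 -1.   ] y [-0.726 -0.688 -0.005] z [-0.688  0.726 -0.   ]
-> [ 30.  77. 407.] tool shift m [-0.    -0.005 -0.016]
```

Request:
{"method": "step_arm", "body": {
  "targets": [
    [[0, -0.006, -0.007, 7], [0, -0.012, -0.014, 14], [0, -0.018, -0.021, 21], [0, -0.024, -0.028, 28], [0, -0.029, -0.035, 35]]
  ]
}}

```text
time: 4.37
tool_pos: [61.1, 79.4, 406.3]
tcp_rot: [-0.865, 1.567, 0.846]
contact_force: [-0.1, 0.5, 0.0]
grip_width: 0.4
```

Request:
{"method": "step_arm", "body": {
  "targets": [
    [[0, 0, 0, 5], [0, 0, 0, 10], [0, 0, 0, 15], [0, 0, 0, 15], [0, 0, 0, 15]]
  ]
}}

```text
time: 4.78
tool_pos: [60.1, 70.7, 406.0]
tcp_rot: [-0.225, 1.561, 1.224]
contact_force: [0.7, 0.4, -0.5]
grip_width: 0.5
```

```bash
python3 -c "
from h import *
togo([-120,77,407])"
```

```text
t 4.78 q [-0.165 -0.683  1.844  0.011  1.979  3.104] p [ 60.1  70.7 406. ] S [-436.2   33.8  406. ] F [ 0.7  0.4 -0.5] w 0.5
tool x [ 0.003  0.01  -1.   ] y [-0.992  0.122 -0.002] z [0.122 0.992 0.01 ]
-> [-120.   77.  407.] tool shift m [-0.002  0.179 -0.016]
```

Request:
{"method": "step_arm", "body": {
  "targets": [
    [[0, 0.025, 0, 0], [0, 0.05, 0, 0], [0, 0.075, 0, 0], [0, 0.1, 0, 0], [0, 0.13, 0, 0]]
  ]
}}

```text
time: 5.2
tool_pos: [-3.3, 78.9, 430.2]
tcp_rot: [1.411, 1.541, 2.871]
contact_force: [0.5, -0.2, 0.0]
grip_width: 0.4
```

```bash
python3 -c "
from h import *
togo([-120,77,407])"
```

```text
t 5.2 q [-0.151 -0.77   1.782  0.004  2.159  3.104] p [ -3.3  78.9 430.2] S [-499.8   40.6  430.2] F [ 0.5 -0.2  0. ] w 0.4
tool x [-0.028  0.008 -1.   ] y [-0.993  0.111  0.029] z [0.111 0.994 0.005]
-> [-120.   77.  407.] tool shift m [ 0.026  0.115 -0.015]
```

Request:
{"method": "step_arm", "body": {
  "targets": [
    [[0.01, 0.03, 0, 0], [0.015, 0.06, 0, 0], [0.02, 0.09, 0, 0], [0.02, 0.12, 0, 0], [0.02, 0.15, 0, 0]]
  ]
}}

```text
time: 5.62
tool_pos: [-30.0, 80.4, 461.8]
tcp_rot: [1.582, 1.513, 3.051]
contact_force: [0.2, -0.4, 0.2]
grip_width: 0.1
```

```bash
python3 -c "
from h import *
togo([-120,77,407])"
```

```text
t 5.62 q [-0.137 -0.77   1.69  -0.004  2.28   3.104] p [-30.   80.4 461.8] S [-526.5   41.5  461.8] F [ 0.2 -0.4  0.2] w 0.1
tool x [-0.058  0.005 -0.998] y [-0.993  0.102  0.058] z [ 0.102  0.995 -0.001]
-> [-120.   77.  407.] tool shift m [ 0.06   0.086 -0.013]
```

Request:
{"method": "step_arm", "body": {
  "targets": [
    [[0.08, 0.04, 0, 0], [0.12, 0.08, 0, 0], [0.14, 0.12, 0, 0], [0.15, 0.16, 0, 0], [0.15, 0.2, 0, 0]]
  ]
}}

```text
time: 6.03
tool_pos: [-17.1, 76.7, 413.2]
tcp_rot: [1.623, 1.481, 3.1]
contact_force: [0.1, 0.1, 0.6]
grip_width: 0.6
```

```bash
python3 -c "
from h import *
togo([-120,77,407])"
```

```text
t 6.03 q [-0.127 -0.77   1.834 -0.009  2.168  3.104] p [-17.1  76.7 413.2] S [-513.5   38.2  413.2] F [0.1 0.1 0.6] w 0.6
tool x [-0.09   0.004 -0.996] y [-0.991  0.094  0.09 ] z [ 0.094  0.996 -0.005]
-> [-120.   77.  407.] tool shift m [ 0.015  0.102 -0.009]
```

Request:
{"method": "step_arm", "body": {
  "targets": [
    [[0.1, 0.2, 0, 0], [0.1, 0.2, 0, 0], [0.1, 0.2, 0, 0], [0.1, 0.2, 0, 0], [0.1, 0.2, 0, 0]]
  ]
}}

```text
time: 6.45
tool_pos: [-26.7, 76.0, 411.5]
tcp_rot: [1.645, 1.45, 3.129]
contact_force: [0.0, 0.1, 0.3]
grip_width: 0.2
```

Request:
{"method": "step_arm", "body": {
  "targets": [
    [[0.1, 0.4, 0, 0], [0.1, 0.4, 0, 0], [0.1, 0.4, 0, 0], [0.1, 0.4, 0, 0], [0.1, 0.4, 0, 0]]
  ]
}}

```text
time: 6.87
tool_pos: [-60.4, 77.4, 463.1]
tcp_rot: [1.667, 1.423, -3.125]
contact_force: [-0.4, -0.2, 1.5]
grip_width: 0.3
```

```bash
python3 -c "
from h import *
togo([-120,77,407])"
```

```text
t 6.87 q [-0.1   -0.77   1.695 -0.024  2.364  3.104] p [-60.4  77.4 463.1] S [-556.9   37.9  463.1] F [-0.4 -0.2  1.5] w 0.3
tool x [-0.147 -0.002 -0.989] y [-0.986  0.08   0.146] z [ 0.078  0.997 -0.014]
-> [-120.   77.  407.] tool shift m [ 0.064  0.051 -0.004]
```

Request:
{"method": "step_arm", "body": {
  "targets": [
    [[0.13, 0.2, 0, 0], [0.13, 0.2, 0, 0], [0.13, 0.2, 0, 0], [0.13, 0.2, 0, 0], [0.13, 0.2, 0, 0]]
  ]
}}

```text
time: 7.28
tool_pos: [-76.7, 76.3, 475.7]
tcp_rot: [1.685, 1.396, -3.101]
contact_force: [0.0, -0.1, 0.8]
grip_width: 0.4
```

Request:
{"method": "step_arm", "body": {
  "targets": [
    [[0.1, 0.22, 0, 0], [0.1, 0.22, 0, 0], [0.1, 0.22, 0, 0], [0.1, 0.22, 0, 0], [0.1, 0.22, 0, 0]]
  ]
}}

```text
time: 7.7
tool_pos: [-119.1, 76.3, 523.4]
tcp_rot: [1.703, 1.375, -3.076]
contact_force: [1.0, -0.3, 0.4]
grip_width: 0.4
```

Request:
{"method": "step_arm", "body": {
  "targets": [
    [[0.1, 0.22, 0, 0], [0.1, 0.22, 0, 0], [0.1, 0.22, 0, 0], [0.1, 0.22, 0, 0], [0.1, 0.22, 0, 0]]
  ]
}}

```text
time: 8.12
tool_pos: [-137.0, 72.6, 538.0]
tcp_rot: [1.737, 1.361, -3.037]
contact_force: [0.2, 0.1, 0.8]
grip_width: 0.4
```

```bash
python3 -c "
from h import *
togo([-120,77,407])"
```

```text
t 8.12 q [-0.043 -0.77   1.461 -0.066  2.657  3.105] p [-137.    72.6  538. ] S [-633.4   31.4  538. ] F [0.2 0.1 0.8] w 0.4
tool x [-0.207 -0.022 -0.978] y [-0.977  0.063  0.205] z [ 0.057  0.998 -0.034]
-> [-120.   77.  407.] tool shift m [ 0.124 -0.043  0.01 ]
```

Request:
{"method": "step_arm", "body": {
  "targets": [
    [[0.04, 0.0, 0, 0], [0.08, 0.0, 0, 0], [0.12, 0.0, 0, 0], [0.2, 0.1, 0, 0], [0.24, 0.2, 0, 0]]
  ]
}}

```text
time: 8.53
tool_pos: [-107.2, 69.2, 492.6]
tcp_rot: [1.743, 1.333, -3.025]
contact_force: [-0.1, 0.2, -0.3]
grip_width: 0.5
```

Request:
{"method": "step_arm", "body": {
  "targets": [
    [[0.15, 0.18, 0, 0], [0.15, 0.18, 0, 0], [0.15, 0.18, 0, 0], [0.15, 0.18, 0, 0], [0.15, 0.18, 0, 0]]
  ]
}}

```text
time: 8.95
tool_pos: [-129.9, 67.0, 514.0]
tcp_rot: [1.752, 1.312, -3.01]
contact_force: [-0.4, 0.1, 0.2]
grip_width: 0.7
```

Request:
{"method": "step_arm", "body": {
  "targets": [
    [[0.15, 0.18, 0, 0], [0.15, 0.18, 0, 0], [0.15, 0.18, 0, 0], [0.15, 0.18, 0, 0], [0.15, 0.18, 0, 0]]
  ]
}}

```text
time: 9.37
tool_pos: [-143.6, 63.7, 524.6]
tcp_rot: [1.767, 1.295, -2.99]
contact_force: [0.7, -1.2, 0.4]
grip_width: 0.3
```

```bash
python3 -c "
from h import *
togo([-120,77,407])"
```

```text
t 9.37 q [-0.006 -0.77   1.526 -0.092  2.657  3.105] p [-143.6   63.7  524.6] S [-639.7   22.3  524.6] F [ 0.7 -1.2  0.4] w 0.3
tool x [-0.269 -0.041 -0.962] y [-0.962  0.05   0.267] z [ 0.037  0.998 -0.053]
-> [-120.   77.  407.] tool shift m [ 0.106 -0.053  0.02 ]
```

Request:
{"method": "step_arm", "body": {
  "targets": [
    [[0.04, -0.01, 0.003, 0], [0.08, -0.02, 0.006, 0], [0.12, -0.03, 0.01, 0], [0.24, 0.05, 0.01, 0], [0.28, 0.1, 0.01, 0]]
  ]
}}

```text
time: 9.78
tool_pos: [-92.8, 61.8, 432.4]
tcp_rot: [1.762, 1.265, -2.989]
contact_force: [0.7, 0.5, 0.7]
grip_width: -0.0
```

Request:
{"method": "step_arm", "body": {
  "targets": [
    [[0.2, 0.16, 0.01, 0], [0.2, 0.16, 0.01, 0], [0.2, 0.16, 0.01, 0], [0.2, 0.16, 0.01, 0], [0.2, 0.16, 0.01, 0]]
  ]
}}

```text
time: 10.2
tool_pos: [-86.5, 60.3, 393.3]
tcp_rot: [1.754, 1.237, -2.99]
contact_force: [0.3, -0.1, -0.4]
grip_width: 0.1
```

```bash
python3 -c "
from h import *
togo([-120,77,407])"
```

```text
t 10.2 q [-0.026 -0.77   1.934 -0.078  2.305  3.105] p [-86.5  60.3 393.3] S [-582.6   20.2  393.3] F [ 0.3 -0.1 -0.4] w 0.1
tool x [-0.324 -0.049 -0.945] y [-0.946  0.04   0.322] z [ 0.022  0.998 -0.06 ]
-> [-120.   77.  407.] tool shift m [-0.003  0.037  0.015]
```

Request:
{"method": "step_arm", "body": {
  "targets": [
    [[0.165, 0.18, 0.01, 0], [0.165, 0.18, 0.01, 0], [0.165, 0.18, 0.01, 0], [0.165, 0.18, 0.01, 0], [0.165, 0.18, 0.01, 0]]
  ]
}}

```text
time: 10.62
tool_pos: [-87.9, 59.1, 367.1]
tcp_rot: [1.745, 1.208, -2.993]
contact_force: [-0.7, 1.1, 0.5]
grip_width: 0.3
```

Request:
{"method": "step_arm", "body": {
  "targets": [
    [[0.165, 0.18, 0.01, 0], [0.165, 0.18, 0.01, 0], [0.165, 0.18, 0.01, 0], [0.165, 0.18, 0.01, 0], [0.165, 0.18, 0.01, 0]]
  ]
}}

```text
time: 11.03
tool_pos: [-90.7, 58.1, 330.3]
tcp_rot: [1.734, 1.178, -2.996]
contact_force: [0.6, -0.5, 0.6]
grip_width: 0.5
```

Request:
{"method": "step_arm", "body": {
  "targets": [
    [[0.165, 0.18, 0.01, 0], [0.165, 0.18, 0.01, 0], [0.165, 0.18, 0.01, 0], [0.165, 0.18, 0.01, 0], [0.165, 0.18, 0.01, 0]]
  ]
}}

```text
time: 11.45
tool_pos: [-98.2, 57.3, 278.5]
tcp_rot: [1.722, 1.146, -3.001]
contact_force: [-0.4, -0.4, -0.4]
grip_width: 0.4
```

```bash
python3 -c "
from h import *
togo([-120,77,407])"
```

```text
t 11.45 q [-0.025 -0.77   2.266 -0.077  2.064  3.105] p [-98.2  57.3 278.5] S [-594.2   16.9  278.5] F [-0.4 -0.4 -0.4] w 0.4
tool x [-0.408 -0.058 -0.911] y [-0.913  0.023  0.407] z [-0.003  0.998 -0.062]
-> [-120.   77.  407.] tool shift m [-0.109  0.073  0.012]
```

Request:
{"method": "step_arm", "body": {
  "targets": [
    [[0.08, 0.22, 0.01, 0], [0.08, 0.22, 0.01, 0], [0.08, 0.22, 0.01, 0], [0.08, 0.22, 0.01, 0], [0.08, 0.22, 0.01, 0]]
  ]
}}

```text
time: 11.87
tool_pos: [-107.8, 56.9, 286.6]
tcp_rot: [1.71, 1.115, -3.005]
contact_force: [-0.1, -0.4, -0.1]
grip_width: 0.3
```

Request:
{"method": "step_arm", "body": {
  "targets": [
    [[0.08, 0.22, 0.01, 0], [0.08, 0.22, 0.01, 0], [0.08, 0.22, 0.01, 0], [0.08, 0.22, 0.01, 0], [0.08, 0.22, 0.01, 0]]
  ]
}}

```text
time: 12.28
tool_pos: [-116.9, 56.4, 302.1]
tcp_rot: [1.701, 1.085, -3.008]
contact_force: [0.0, 0.6, 0.2]
grip_width: 0.4
```

```bash
python3 -c "
from h import *
togo([-120,77,407])"
```

```text
t 12.28 q [-0.005 -0.77   2.227 -0.078  2.166  3.104] p [-116.9   56.4  302.1] S [-612.9   15.7  302.1] F [0.  0.6 0.2] w 0.4
tool x [-0.463 -0.062 -0.884] y [-0.886  0.011  0.463] z [-0.019  0.998 -0.06 ]
-> [-120.   77.  407.] tool shift m [-0.093  0.052  0.014]
```

Request:
{"method": "step_arm", "body": {
  "targets": [
    [[0.07, 0.23, 0.01, 0], [0.07, 0.23, 0.01, 0], [0.07, 0.23, 0.01, 0], [0.07, 0.23, 0.01, 0], [0.07, 0.23, 0.01, 0]]
  ]
}}

```text
time: 12.7
tool_pos: [-127.1, 55.8, 340.9]
tcp_rot: [1.694, 1.057, -3.007]
contact_force: [0.2, -0.6, 0.2]
grip_width: 0.1
```

Request:
{"method": "step_arm", "body": {
  "targets": [
    [[0.07, 0.23, 0.01, 0], [0.07, 0.23, 0.01, 0], [0.07, 0.23, 0.01, 0], [0.07, 0.23, 0.01, 0], [0.07, 0.23, 0.01, 0]]
  ]
}}

```text
time: 13.12
tool_pos: [-144.4, 54.8, 402.1]
tcp_rot: [1.69, 1.033, -3.005]
contact_force: [-0.8, -1.0, 0.3]
grip_width: 0.5
```

Request:
{"method": "step_arm", "body": {
  "targets": [
    [[0.07, 0.23, 0.01, 0], [0.07, 0.23, 0.01, 0], [0.07, 0.23, 0.01, 0], [0.07, 0.23, 0.01, 0], [0.07, 0.23, 0.01, 0]]
  ]
}}

```text
time: 13.53
tool_pos: [-171.5, 52.1, 470.9]
tcp_rot: [1.694, 1.026, -2.996]
contact_force: [0.8, -0.4, 0.0]
grip_width: 0.5
```

Request:
{"method": "step_arm", "body": {
  "targets": [
    [[0.07, 0.23, 0.01, 0], [0.07, 0.23, 0.01, 0], [0.07, 0.23, 0.01, 0], [0.07, 0.23, 0.01, 0], [0.07, 0.23, 0.01, 0]]
  ]
}}

```text
time: 13.95
tool_pos: [-172.5, 50.4, 470.0]
tcp_rot: [1.698, 1.019, -2.987]
contact_force: [-0.3, 0.7, -0.4]
grip_width: 0.6
```

```bash
python3 -c "
from h import *
togo([200,77,420])"
```

```text
t 13.95 q [ 0.066 -0.77   1.803 -0.1    2.657  3.104] p [-172.5   50.4  470. ] S [-668.4    8.4  470. ] F [-0.3  0.7 -0.4] w 0.6
tool x [-0.518 -0.081 -0.851] y [-0.854 -0.004  0.52 ] z [-0.046  0.997 -0.067]
-> [200.  77. 420.] tool shift m [-0.153 -0.344  0.013]
```

Request:
{"method": "step_arm", "body": {
  "targets": [
    [[0.15, 0.0, 0.03, 0], [0.2, 0.02, 0.03, 0], [0.25, 0.04, 0.04, 0], [0.25, 0.1, 0.05, 0], [0.25, 0.12, 0.05, 0]]
  ]
}}

```text
time: 14.37
tool_pos: [-153.8, 51.2, 398.0]
tcp_rot: [1.69, 0.992, -2.99]
contact_force: [0.1, -0.3, 0.4]
grip_width: 0.5
```

Request:
{"method": "step_arm", "body": {
  "targets": [
    [[0.13, 0.21, 0.05, 0], [0.13, 0.21, 0.05, 0], [0.13, 0.21, 0.05, 0], [0.13, 0.21, 0.05, 0], [0.13, 0.21, 0.05, 0]]
  ]
}}

```text
time: 14.78
tool_pos: [-171.0, 50.7, 441.9]
tcp_rot: [1.682, 0.973, -2.995]
contact_force: [0.2, -0.8, -0.7]
grip_width: 0.5
```

Request:
{"method": "step_arm", "body": {
  "targets": [
    [[0.1, 0.21, 0.05, 0], [0.1, 0.21, 0.05, 0], [0.1, 0.21, 0.05, 0], [0.1, 0.21, 0.05, 0], [0.1, 0.21, 0.05, 0]]
  ]
}}

```text
time: 15.2
tool_pos: [-180.1, 50.3, 459.3]
tcp_rot: [1.676, 0.96, -2.997]
contact_force: [0.1, -0.2, 0.8]
grip_width: 0.7
```

Request:
{"method": "step_arm", "body": {
  "targets": [
    [[0.1, 0.21, 0.05, 0], [0.1, 0.21, 0.05, 0], [0.1, 0.21, 0.05, 0], [0.1, 0.21, 0.05, 0], [0.1, 0.21, 0.05, 0]]
  ]
}}

```text
time: 15.62
tool_pos: [-181.3, 50.3, 457.5]
tcp_rot: [1.671, 0.951, -2.998]
contact_force: [-1.0, 0.7, -0.4]
grip_width: 0.1
```

```bash
python3 -c "
from h import *
togo([50,60,450]);togo([120,-20,420],True)"
```

```text
t 15.62 q [ 0.072 -0.77   1.872 -0.089  2.657  3.104] p [-181.3   50.3  457.5] S [-677.2    8.1  457.5] F [-1.   0.7 -0.4] w 0.1
tool x [-0.575 -0.083 -0.814] y [-0.816 -0.017  0.578] z [-0.062  0.996 -0.058]
-> [ 50.  60. 450.] tool shift m [-0.128 -0.193 -0.004]
t 15.62 q [ 0.072 -0.77   1.872 -0.089  2.657  3.104] p [-181.3   50.3  457.5] S [-677.2    8.1  457.5] F [-1.   0.7 -0.4] w 0.1
tool x [-0.575 -0.083 -0.814] y [-0.816 -0.017  0.578] z [-0.062  0.996 -0.058]
-> [615.04    4.913 420.   ] tool shift m [-0.424 -0.67  -0.092]
```

Request:
{"method": "step_arm", "body": {
  "targets": [
    [[-0.021, -0.033, -0.006, -7], [-0.042, -0.066, -0.012, -14], [-0.063, -0.1, -0.018, -21], [-0.084, -0.133, -0.024, -28], [-0.105, -0.167, -0.03, -35]]
  ]
}}

```text
time: 16.03
tool_pos: [-4.0, 33.9, 448.9]
tcp_rot: [1.139, 0.952, -2.999]
contact_force: [0.4, -0.0, 0.9]
grip_width: 0.2
```

```bash
python3 -c "
from h import *
togo([140,-72,330],True)"
```

```text
t 16.03 q [-0.093 -0.426  1.812 -0.192  2.352  2.381] p [ -4.   33.9 448.9] S [-499.5   -4.4  448.9] F [ 0.4 -0.   0.9] w 0.2
tool x [-0.574 -0.082 -0.814] y [-0.673 -0.519  0.527] z [-0.466  0.851  0.243]
-> [633.912 -47.507 330.   ] tool shift m [-0.263 -0.45  -0.396]
```

Request:
{"method": "step_arm", "body": {
  "targets": [
    [[-0.016, -0.028, -0.024, -7], [-0.032, -0.055, -0.048, -14], [-0.048, -0.083, -0.073, -21], [-0.064, -0.11, -0.097, -28], [-0.08, -0.138, -0.121, -35]]
  ]
}}

```text
time: 16.45
tool_pos: [193.2, 8.9, 411.2]
tcp_rot: [0.522, 0.951, -3.0]
contact_force: [-0.1, -0.2, 0.8]
grip_width: 0.4
```

```bash
python3 -c "
from h import *
togo([140,-72,330],True)"
```

```text
t 16.45 q [-0.111 -0.016  1.619 -0.173  2.136  1.792] p [193.2   8.9 411.2] S [-301.9  -25.1  411.2] F [-0.1 -0.2  0.8] w 0.4
tool x [-0.575 -0.082 -0.814] y [-0.279 -0.916  0.289] z [-0.769  0.394  0.504]
-> [633.912 -47.507 330.   ] tool shift m [-0.183 -0.095 -0.402]
```

Request:
{"method": "step_arm", "body": {
  "targets": [
    [[-0.016, -0.008, -0.036, -4], [-0.032, -0.017, -0.071, -8], [-0.048, -0.025, -0.107, -12], [-0.064, -0.034, -0.142, -16], [-0.081, -0.042, -0.178, -18]]
  ]
}}

```text
time: 16.87
tool_pos: [390.2, -16.2, 374.2]
tcp_rot: [0.203, 0.95, -3.0]
contact_force: [0.5, 0.1, 1.0]
grip_width: 0.6
```

```bash
python3 -c "
from h import *
togo([140,-72,330],True);togo([90,-72,30],True)"
```

```text
t 16.87 q [-0.116  0.386  1.218 -0.177  2.136  1.468] p [390.2 -16.2 374.2] S [-104.3  -45.9  374.2] F [0.5 0.1 1. ] w 0.6
tool x [-0.576 -0.082 -0.813] y [-0.025 -0.993  0.117] z [-0.817  0.088  0.57 ]
-> [633.912 -47.507 330.   ] tool shift m [-0.102  0.02  -0.227]
t 16.87 q [-0.116  0.386  1.218 -0.177  2.136  1.468] p [390.2 -16.2 374.2] S [-104.3  -45.9  374.2] F [0.5 0.1 1. ] w 0.6
tool x [-0.576 -0.082 -0.813] y [-0.025 -0.993  0.117] z [-0.817  0.088  0.57 ]
-> [583.924 -46.427  30.   ] tool shift m [ 0.171 -0.015 -0.357]
```

Request:
{"method": "step_arm", "body": {
  "targets": [
    [[-0.017, 0.003, -0.037, 0], [-0.034, 0.007, -0.075, 0], [-0.05, 0.01, -0.112, 0], [-0.067, 0.013, -0.15, 0], [-0.084, 0.017, -0.187, 0]]
  ]
}}

```text
time: 17.28
tool_pos: [585.0, -41.8, 337.7]
tcp_rot: [0.202, 0.947, -3.001]
contact_force: [1.2, -0.0, 1.3]
grip_width: 0.7
```

```bash
python3 -c "
from h import *
togo([125,-72,180],True);togo([90,-72,30],True)"
```

```text
t 17.28 q [-0.12   0.865  0.466 -0.226  2.405  1.391] p [585.  -41.8 337.7] S [ 90.9 -67.3 337.7] F [ 1.2 -0.   1.3] w 0.7
tool x [-0.578 -0.082 -0.812] y [-0.024 -0.993  0.117] z [-0.816  0.087  0.572]
-> [618.916 -47.183 180.   ] tool shift m [ 0.109 -0.014 -0.118]
t 17.28 q [-0.12   0.865  0.466 -0.226  2.405  1.391] p [585.  -41.8 337.7] S [ 90.9 -67.3 337.7] F [ 1.2 -0.   1.3] w 0.7
tool x [-0.578 -0.082 -0.812] y [-0.024 -0.993  0.117] z [-0.816  0.087  0.572]
-> [583.924 -46.427  30.   ] tool shift m [ 0.251 -0.031 -0.175]
```

Request:
{"method": "step_arm", "body": {
  "targets": [
    [[0.025, -0.003, -0.023, 0], [0.05, -0.006, -0.046, 0], [0.075, -0.009, -0.069, 0], [0.1, -0.012, -0.092, 0], [0.125, -0.0155, -0.1135, 0]]
  ]
}}

```text
time: 17.7
tool_pos: [605.7, -46.6, 166.6]
tcp_rot: [0.201, 0.946, -3.002]
contact_force: [-0.2, -1.1, -0.6]
grip_width: 0.2
```

```bash
python3 -c "
from h import *
togo([92,-73,30],True)"
```

```text
t 17.7 q [-0.123  0.96   0.724 -0.173  2.061  1.475] p [605.7 -46.6 166.6] S [111.7 -71.7 166.6] F [-0.2 -1.1 -0.6] w 0.2
tool x [-0.579 -0.082 -0.811] y [-0.024 -0.993  0.117] z [-0.815  0.087  0.573]
-> [585.902 -47.47   30.   ] tool shift m [ 0.122 -0.015 -0.062]
```

Request:
{"method": "step_arm", "body": {
  "targets": [
    [[0.025, -0.003, -0.0125, 0], [0.05, -0.006, -0.025, 0], [0.075, -0.009, -0.0375, 0], [0.1, -0.012, -0.05, 0], [0.122, -0.015, -0.062, 0]]
  ]
}}

```text
time: 18.12
tool_pos: [584.9, -47.0, 28.0]
tcp_rot: [0.2, 0.943, -3.003]
contact_force: [-1.3, 0.4, -1.3]
grip_width: 0.5
```

```bash
python3 -c "
from h import *
togo([54,-74,29],True)
from plant import bot
a=[bot.capture(n)['color'][:,:,::-1] for n in('side','top')]
cv2.imwrite('pics/in.png',np.hstack([a[0][150:400,150:550],a[1][150:400,150:550]]))"
```

```text
t 18.12 q [-0.127  1.04   0.94  -0.158  1.77   1.523] p [584.9 -47.   28. ] S [ 91.  -72.6  28. ] F [-1.3  0.4 -1.3] w 0.5
tool x [-0.581 -0.081 -0.81 ] y [-0.024 -0.993  0.117] z [-0.813  0.087  0.575]
-> [547.889 -47.649  29.   ] tool shift m [0.021 0.002 0.031]
```

View pics/in.png

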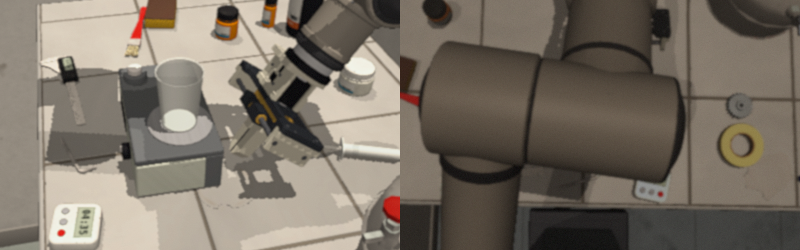

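The side view (crop about (250,110)) shows the tilted gripper behind the stirrer, clear of the deck and the beaker. Next I slide in below the edge.

Request:
{"method": "step_arm", "body": {
  "targets": [
    [[0.004, 0, 0.006, 0], [0.008, 0.001, 0.012, 0], [0.013, 0.001, 0.019, 0], [0.017, 0.002, 0.025, 0], [0.021, 0.002, 0.031, 0]]
  ]
}}

```text
time: 18.63
tool_pos: [545.9, -47.9, 28.6]
tcp_rot: [0.198, 0.938, -3.005]
contact_force: [-0.9, -0.6, 0.8]
grip_width: 0.1
```

```bash
python3 -c "
from h import *
o,M=st()
print('S+y in tool',M.T@RS.apply([0,1,0]),'S-x',M.T@RS.apply([-1,0,0]))"
```

```text
t 18.63 q [-0.135  0.972  1.1   -0.16   1.683  1.529] p [545.9 -47.9  28.6] S [ 52.  -74.3  28.6] F [-0.9 -0.6  0.8] w 0.1
tool x [-0.586 -0.081 -0.806] y [-0.023 -0.993  0.116] z [-0.81   0.087  0.58 ]
S+y in tool [-0.093 -0.993  0.069] S-x [0.584 0.002 0.812]
```

Request:
{"method": "step_arm", "body": {
  "targets": [
    [[0, -0.0015, 0, 0], [0, -0.003, 0, 0], [0, -0.0045, 0, 0], [-0.001, -0.006, 0.001, 0], [-0.001, -0.0075, 0.001, 0]]
  ]
}}

```text
time: 19.05
tool_pos: [546.4, -40.1, 29.4]
tcp_rot: [0.198, 0.939, -3.004]
contact_force: [0.1, 0.3, 0.0]
grip_width: 0.5
```

Request:
{"method": "step_arm", "body": {
  "targets": [
    [[0, -0.0015, 0, 0], [0, -0.003, 0, 0], [0, -0.0045, 0, 0], [-0.001, -0.006, 0.001, 0], [-0.001, -0.0075, 0.001, 0]]
  ]
}}

```text
time: 19.47
tool_pos: [546.4, -32.3, 30.1]
tcp_rot: [0.198, 0.939, -3.004]
contact_force: [-0.3, 0.1, -0.0]
grip_width: 0.6
```

Request:
{"method": "step_arm", "body": {
  "targets": [
    [[0, -0.0015, 0, 0], [0, -0.003, 0, 0], [0, -0.0045, 0, 0], [-0.001, -0.006, 0.001, 0], [-0.001, -0.007, 0.001, 0]]
  ]
}}

```text
time: 19.88
tool_pos: [546.3, -25.0, 30.8]
tcp_rot: [0.198, 0.939, -3.004]
contact_force: [-0.3, 0.5, 0.2]
grip_width: 0.5
```

```bash
python3 -c "
from h import *
o,M=st()"
```

```text
t 19.88 q [-0.103  0.969  1.1   -0.142  1.69   1.556] p [546.3 -25.   30.8] S [ 51.9 -51.3  30.8] F [-0.3  0.5  0.2] w 0.5
tool x [-0.585 -0.081 -0.807] y [-0.023 -0.993  0.116] z [-0.81   0.087  0.579]
```

Request:
{"method": "step_arm", "body": {
  "targets": [
    [[0, -0.0005, 0, 0], [0, -0.001, 0, 0], [0, -0.0015, 0, 0], [-0.0001, -0.002, 0.0001, 0], [-0.0001, -0.002, 0.0001, 0]]
  ]
}}

```text
time: 20.3
tool_pos: [546.4, -22.9, 30.7]
tcp_rot: [0.198, 0.939, -3.004]
contact_force: [-0.4, -0.1, 0.5]
grip_width: 0.4
```

Request:
{"method": "step_arm", "body": {
  "targets": [
    [[0, -0.0005, 0, 0], [0, -0.001, 0, 0], [0, -0.0015, 0, 0], [-0.0001, -0.002, 0.0001, 0], [-0.0001, -0.002, 0.0001, 0]]
  ]
}}

```text
time: 20.72
tool_pos: [546.4, -20.8, 30.6]
tcp_rot: [0.198, 0.939, -3.004]
contact_force: [-0.1, 0.3, 0.4]
grip_width: 0.6
```

Request:
{"method": "step_arm", "body": {
  "targets": [
    [[0, -0.0005, 0, 0], [0, -0.001, 0, 0], [0, -0.0015, 0, 0], [-0.0001, -0.002, 0.0001, 0], [-0.0001, -0.002, 0.0001, 0]]
  ]
}}

```text
time: 21.13
tool_pos: [546.4, -18.7, 30.5]
tcp_rot: [0.198, 0.939, -3.004]
contact_force: [-0.2, -0.8, 0.4]
grip_width: 0.4
```

Request:
{"method": "step_arm", "body": {
  "targets": [
    [[0, -0.0005, 0, 0], [0, -0.001, 0, 0], [0, -0.0015, 0, 0], [-0.0001, -0.002, 0.0001, 0], [-0.0001, -0.002, 0.0001, 0]]
  ]
}}

```text
time: 21.55
tool_pos: [546.4, -16.5, 30.4]
tcp_rot: [0.198, 0.939, -3.004]
contact_force: [0.7, -0.0, -0.4]
grip_width: 0.2
```

Request:
{"method": "step_arm", "body": {
  "targets": [
    [[0, -0.0005, 0, 0], [0, -0.001, 0, 0], [0, -0.0015, 0, 0], [-0.0001, -0.002, 0.0001, 0], [-0.0001, -0.002, 0.0001, 0]]
  ]
}}

```text
time: 21.97
tool_pos: [546.4, -14.4, 30.3]
tcp_rot: [0.198, 0.939, -3.004]
contact_force: [-0.5, 0.8, -0.6]
grip_width: 0.5
```

Request:
{"method": "step_arm", "body": {
  "targets": [
    [[0, -0.0005, 0, 0], [0, -0.001, 0, 0], [0, -0.0015, 0, 0], [-0.0001, -0.002, 0.0001, 0], [-0.0001, -0.002, 0.0001, 0]]
  ]
}}

```text
time: 22.38
tool_pos: [546.5, -12.3, 30.3]
tcp_rot: [0.198, 0.939, -3.004]
contact_force: [-0.2, -0.3, -0.8]
grip_width: 0.3
```

Request:
{"method": "step_arm", "body": {
  "targets": [
    [[0, -0.0005, 0, 0], [0, -0.001, 0, 0], [0, -0.0015, 0, 0], [-0.0001, -0.002, 0.0001, 0], [-0.0001, -0.002, 0.0001, 0]]
  ]
}}

```text
time: 22.8
tool_pos: [546.5, -10.2, 30.2]
tcp_rot: [0.197, 0.939, -3.004]
contact_force: [-0.4, -0.3, 0.3]
grip_width: 0.4
```

Request:
{"method": "step_arm", "body": {
  "targets": [
    [[0, -0.0005, 0, 0], [0, -0.001, 0, 0], [0, -0.0015, 0, 0], [-0.0001, -0.002, 0.0001, 0], [-0.0001, -0.002, 0.0001, 0]]
  ]
}}

```text
time: 23.22
tool_pos: [546.5, -8.0, 30.1]
tcp_rot: [0.197, 0.939, -3.004]
contact_force: [-0.2, 0.4, -0.3]
grip_width: 0.4
```

Request:
{"method": "step_arm", "body": {
  "targets": [
    [[0, -0.0005, 0, 0], [0, -0.001, 0, 0], [0, -0.0015, 0, 0], [-0.0001, -0.002, 0.0001, 0], [-0.0001, -0.002, 0.0001, 0]]
  ]
}}

```text
time: 23.63
tool_pos: [546.5, -5.9, 30.0]
tcp_rot: [0.197, 0.939, -3.004]
contact_force: [-0.4, -0.0, 0.2]
grip_width: 0.6
```

Request:
{"method": "step_arm", "body": {
  "targets": [
    [[0, -0.0005, 0, 0], [0, -0.001, 0, 0], [0, -0.0015, 0, 0], [-0.0001, -0.002, 0.0001, 0], [-0.0001, -0.002, 0.0001, 0]]
  ]
}}

```text
time: 24.05
tool_pos: [546.5, -3.8, 29.9]
tcp_rot: [0.197, 0.939, -3.004]
contact_force: [0.4, -0.0, 0.2]
grip_width: 0.2
```

Request:
{"method": "step_arm", "body": {
  "targets": [
    [[0, -0.0005, 0, 0], [0, -0.001, 0, 0], [0, -0.0015, 0, 0], [-0.0001, -0.002, 0.0001, 0], [-0.0001, -0.002, 0.0001, 0]]
  ]
}}

```text
time: 24.47
tool_pos: [546.6, -1.7, 29.8]
tcp_rot: [0.197, 0.939, -3.004]
contact_force: [-0.1, -0.2, 0.2]
grip_width: 0.3
```

Request:
{"method": "step_arm", "body": {
  "targets": [
    [[0, -0.0005, 0, 0], [0, -0.001, 0, 0], [0, -0.0015, 0, 0], [-0.0001, -0.002, 0.0001, 0], [-0.0001, -0.002, 0.0001, 0]]
  ]
}}

```text
time: 24.88
tool_pos: [546.5, 0.4, 29.7]
tcp_rot: [0.197, 0.939, -3.004]
contact_force: [-0.8, 0.2, -1.0]
grip_width: 0.8
```

Request:
{"method": "step_arm", "body": {
  "targets": [
    [[0, -0.0005, 0, 0], [0, -0.001, 0, 0], [0, -0.0015, 0, 0], [-0.0001, -0.002, 0.0001, 0], [-0.0001, -0.002, 0.0001, 0]]
  ]
}}

```text
time: 25.3
tool_pos: [546.6, 2.5, 29.7]
tcp_rot: [0.197, 0.939, -3.004]
contact_force: [-0.0, -0.4, -0.0]
grip_width: 0.3
```

Request:
{"method": "step_arm", "body": {
  "targets": [
    [[0, -0.0005, 0, 0], [0, -0.001, 0, 0], [0, -0.0015, 0, 0], [-0.0001, -0.002, 0.0001, 0], [-0.0001, -0.002, 0.0001, 0]]
  ]
}}

```text
time: 25.72
tool_pos: [546.6, 4.7, 29.5]
tcp_rot: [0.197, 0.939, -3.004]
contact_force: [0.7, -0.4, -0.8]
grip_width: 0.1
```

Request:
{"method": "step_arm", "body": {
  "targets": [
    [[0, -0.0005, 0, 0], [0, -0.001, 0, 0], [0, -0.0015, 0, 0], [-0.0001, -0.002, 0.0001, 0], [-0.0001, -0.002, 0.0001, 0]]
  ]
}}

```text
time: 26.13
tool_pos: [546.6, 6.8, 29.5]
tcp_rot: [0.197, 0.939, -3.004]
contact_force: [-0.2, -0.1, -0.4]
grip_width: 0.3
```

Request:
{"method": "step_arm", "body": {
  "targets": [
    [[0, -0.0005, 0, 0], [0, -0.001, 0, 0], [0, -0.0015, 0, 0], [-0.0001, -0.002, 0.0001, 0], [-0.0001, -0.002, 0.0001, 0]]
  ]
}}

```text
time: 26.55
tool_pos: [546.6, 8.9, 29.4]
tcp_rot: [0.197, 0.939, -3.004]
contact_force: [0.1, 0.1, 0.0]
grip_width: 0.2
```

Request:
{"method": "step_arm", "body": {
  "targets": [
    [[0, -0.0005, 0, 0], [0, -0.001, 0, 0], [0, -0.0015, 0, 0], [-0.0001, -0.002, 0.0001, 0], [-0.0001, -0.002, 0.0001, 0]]
  ]
}}

```text
time: 26.97
tool_pos: [546.7, 11.0, 29.3]
tcp_rot: [0.197, 0.939, -3.004]
contact_force: [0.3, 0.1, 0.2]
grip_width: 0.4
```

Request:
{"method": "step_arm", "body": {
  "targets": [
    [[0, -0.0005, 0, 0], [0, -0.001, 0, 0], [0, -0.0015, 0, 0], [-0.0001, -0.002, 0.0001, 0], [-0.0001, -0.002, 0.0001, 0]]
  ]
}}

```text
time: 27.38
tool_pos: [546.7, 13.2, 29.2]
tcp_rot: [0.197, 0.939, -3.004]
contact_force: [0.3, -0.6, 0.9]
grip_width: 0.4
```

Request:
{"method": "step_arm", "body": {
  "targets": [
    [[0, -0.0005, 0, 0], [0, -0.001, 0, 0], [0, -0.0015, 0, 0], [-0.0001, -0.002, 0.0001, 0], [-0.0001, -0.002, 0.0001, 0]]
  ]
}}

```text
time: 27.8
tool_pos: [546.7, 15.3, 29.1]
tcp_rot: [0.197, 0.939, -3.004]
contact_force: [-0.5, 0.6, -0.1]
grip_width: 0.5
```

Request:
{"method": "step_arm", "body": {
  "targets": [
    [[0, -0.0005, 0, 0], [0, -0.001, 0, 0], [0, -0.0015, 0, 0], [-0.0001, -0.002, 0.0001, 0], [-0.0001, -0.002, 0.0001, 0]]
  ]
}}

```text
time: 28.22
tool_pos: [546.7, 17.4, 29.0]
tcp_rot: [0.197, 0.939, -3.004]
contact_force: [0.6, -0.0, 0.2]
grip_width: 0.6
```

Request:
{"method": "step_arm", "body": {
  "targets": [
    [[0, -0.0005, 0, 0], [0, -0.001, 0, 0], [0, -0.0015, 0, 0], [-0.0001, -0.002, 0.0001, 0], [-0.0001, -0.002, 0.0001, 0]]
  ]
}}

```text
time: 28.63
tool_pos: [546.7, 19.5, 29.0]
tcp_rot: [0.197, 0.939, -3.003]
contact_force: [-0.5, 0.1, 0.1]
grip_width: 0.7
```

Request:
{"method": "step_arm", "body": {
  "targets": [
    [[0, -0.0005, 0, 0], [0, -0.001, 0, 0], [0, -0.0015, 0, 0], [-0.0001, -0.002, 0.0001, 0], [-0.0001, -0.002, 0.0001, 0]]
  ]
}}

```text
time: 29.05
tool_pos: [546.8, 21.3, 28.9]
tcp_rot: [0.197, 0.939, -3.003]
contact_force: [-0.7, -2.1, 0.1]
grip_width: 0.1
```

Request:
{"method": "step_arm", "body": {
  "targets": [
    [[0, -0.0005, 0, 0], [0, -0.001, 0, 0], [0, -0.0015, 0, 0], [-0.0001, -0.002, 0.0001, 0], [-0.0001, -0.002, 0.0001, 0]]
  ]
}}

```text
time: 29.47
tool_pos: [547.1, 22.2, 29.3]
tcp_rot: [0.201, 0.939, -3.0]
contact_force: [0.5, -6.8, 1.7]
grip_width: 0.7
```

Request:
{"method": "step_arm", "body": {
  "targets": [
    [[0, -0.0005, 0, 0], [0, -0.001, 0, 0], [0, -0.0015, 0, 0], [-0.0001, -0.002, 0.0001, 0], [-0.0001, -0.002, 0.0001, 0]]
  ]
}}

```text
time: 29.88
tool_pos: [547.3, 22.8, 29.7]
tcp_rot: [0.205, 0.939, -2.996]
contact_force: [0.3, -7.6, 3.8]
grip_width: 0.6
```

Request:
{"method": "step_arm", "body": {
  "targets": [
    [[0, -0.0005, 0, 0], [0, -0.001, 0, 0], [0, -0.0015, 0, 0], [-0.0001, -0.002, 0.0001, 0], [-0.0001, -0.002, 0.0001, 0]]
  ]
}}

```text
time: 30.3
tool_pos: [547.5, 23.3, 30.1]
tcp_rot: [0.209, 0.939, -2.992]
contact_force: [0.4, -9.5, 4.3]
grip_width: 0.1
```

Request:
{"method": "step_arm", "body": {
  "targets": [
    [[0, -0.0005, 0, 0], [0, -0.001, 0, 0], [0, -0.0015, 0, 0], [-0.0001, -0.002, 0.0001, 0], [-0.0001, -0.002, 0.0001, 0]]
  ]
}}

```text
time: 30.72
tool_pos: [547.8, 24.0, 30.5]
tcp_rot: [0.214, 0.939, -2.988]
contact_force: [-0.0, -9.9, 2.8]
grip_width: 0.3
```

Request:
{"method": "step_arm", "body": {
  "targets": [
    [[0, -0.001, 0, 0], [0, -0.002, 0, 0], [0, -0.003, 0, 0], [0, -0.0035, 0, 0], [0, -0.0035, 0, 0]]
  ]
}}

```text
time: 31.13
tool_pos: [548.1, 24.8, 31.0]
tcp_rot: [0.222, 0.938, -2.981]
contact_force: [-0.4, -13.6, 6.7]
grip_width: 0.1
```

```bash
python3 -c "
from h import *
o,M=st();print(o['moment'])"
```

```text
t 31.13 q [-0.029  0.974  1.087 -0.113  1.704  1.624] p [548.1  24.8  31. ] S [52.7 -1.5 31. ] F [ -0.4 -13.6   6.7] w 0.1
tool x [-0.583 -0.094 -0.807] y [-0.019 -0.991  0.13 ] z [-0.812  0.091  0.577]
[-1.756  0.186  1.347]
```

Force now reaches 13.6 N with no yield, where an OFF lever would have snapped at 6 N or less. The toggle is already ON, so I leave it. I back off toward -y, then withdraw.

Request:
{"method": "step_arm", "body": {
  "targets": [
    [[0, 0.006, 0, 0], [0, 0.012, 0, 0], [-0.007, 0.012, -0.01, 0], [-0.015, 0.012, -0.021, 0], [-0.026, 0.012, -0.036, 0]]
  ]
}}

```text
time: 31.55
tool_pos: [592.1, 12.7, 32.9]
tcp_rot: [0.219, 0.938, -2.984]
contact_force: [0.1, -0.7, -0.8]
grip_width: 0.6
```

```bash
python3 -c "
from h import *
togo([112,78,190],True)"
```

```text
t 31.55 q [-0.044  1.054  0.897 -0.122  1.813  1.597] p [592.1  12.7  32.9] S [ 96.9 -12.7  32.9] F [ 0.1 -0.7 -0.8] w 0.6
tool x [-0.584 -0.093 -0.806] y [-0.02  -0.992  0.128] z [-0.811  0.091  0.578]
-> [609.159 103.063 190.   ] tool shift m [-0.145 -0.07   0.085]
```

Request:
{"method": "step_arm", "body": {
  "targets": [
    [[-0.029, -0.014, 0.017, -7], [-0.058, -0.028, 0.034, -14], [-0.087, -0.042, 0.051, -21], [-0.116, -0.056, 0.068, -28], [-0.145, -0.07, 0.085, -35]]
  ]
}}

```text
time: 31.97
tool_pos: [609.0, 104.7, 191.1]
tcp_rot: [-0.401, 0.937, -2.986]
contact_force: [1.0, 0.5, -0.2]
grip_width: 0.3
```

```bash
python3 -c "
from h import *
togo([-55,80,200],True)"
```

```text
t 31.97 q [ 0.072  0.992  0.594 -0.061  2.186  1.067] p [609.  104.7 191.1] S [111.8  79.6 191.1] F [ 1.   0.5 -0.2] w 0.3
tool x [-0.585 -0.092 -0.806] y [ 0.454 -0.861 -0.231] z [-0.672 -0.501  0.545]
-> [442.241 108.669 200.   ] tool shift m [ 0.09  -0.081  0.115]
```

Request:
{"method": "step_arm", "body": {
  "targets": [
    [[0.016, -0.016, 0.023, -7], [0.034, -0.032, 0.046, -14], [0.052, -0.048, 0.069, -21], [0.071, -0.065, 0.092, -28], [0.09, -0.081, 0.115, -35]]
  ]
}}

```text
time: 32.38
tool_pos: [440.2, 109.2, 199.7]
tcp_rot: [-1.021, 0.937, -2.988]
contact_force: [0.8, 0.3, 0.4]
grip_width: 0.5
```

```bash
python3 -c "
from h import *
togo([-55,80,200],True)"
```

```text
t 32.38 q [ 0.098  0.628  1.3   -0.035  1.846  0.495] p [440.2 109.2 199.7] S [-57.1  80.5 199.7] F [0.8 0.3 0.4] w 0.5
tool x [-0.585 -0.091 -0.806] y [ 0.759 -0.411 -0.505] z [-0.286 -0.907  0.309]
-> [442.241 108.669 200.   ] tool shift m [-0.001  0.002 -0.   ]
```

Request:
{"method": "step_arm", "body": {
  "targets": [
    [[0.011, 0.007, -0.0043, -5], [0.0225, 0.014, -0.0086, -10], [0.034, 0.021, -0.013, -15], [0.045, 0.028, -0.0173, -19], [0.0565, 0.035, -0.0215, -19]]
  ]
}}

```text
time: 32.8
tool_pos: [439.6, 109.9, 129.2]
tcp_rot: [-1.359, 0.937, -2.99]
contact_force: [0.1, 0.9, -0.9]
grip_width: 0.5
```

```bash
python3 -c "
from h import *
o,M=st()
c=[]
for s in(19,-19):
  for w in(9.5,-9.5): c.append(RS.inv().apply(o['tool_pos']+M@[0,s,w]-S0))
print(np.array(c))
print('down in tool',M.T@[0,0,-1],'Sx',M.T@RS.apply([1,0,0]),'Sy',M.T@RS.apply([0,1,0]))
from plant import bot
a=[bot.capture(n)['color'][:,:,::-1] for n in('side',)]
cv2.imwrite('pics/btn.png',cv2.resize(a[0][160:360,220:460],(720,600)))"
```

```text
t 32.8 q [ 0.098  0.701  1.375 -0.032  1.699  0.165] p [439.6 109.9 129.2] S [-57.7  81.1 129.2] F [ 0.1  0.9 -0.9] w 0.5
tool x [-0.585 -0.089 -0.806] y [ 0.811 -0.089 -0.579] z [-0.02  -0.992  0.125]
[[-42.224  70.348 119.394]
 [-42.253  89.2   117.028]
 [-73.097  73.06  141.382]
 [-73.126  91.912 139.016]]
down in tool [ 0.806  0.579 -0.125] Sx [-0.583  0.812  0.002] Sy [-0.102 -0.071 -0.992]
```

View pics/btn.png

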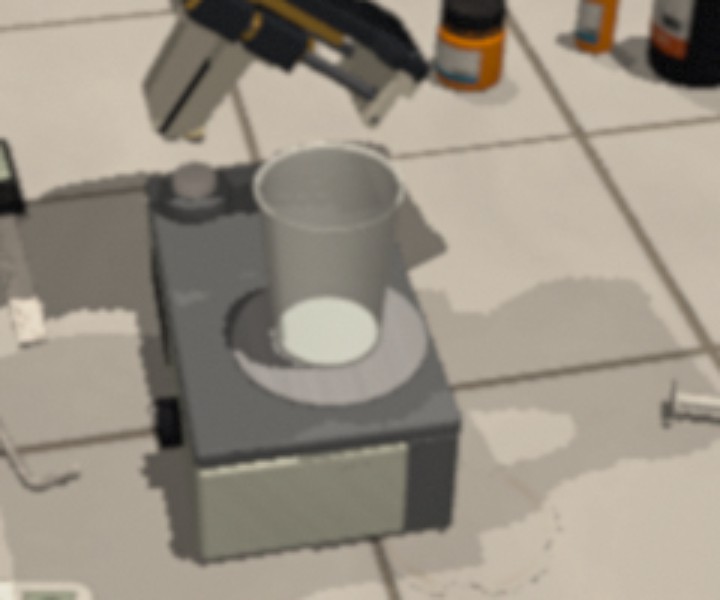

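The side view shows the fingertip above the white cap (tip at about (180,135), cap at (195,180)), with the beaker upright on its plate and clear of the gripper.

Request:
{"method": "step_arm", "body": {
  "targets": [
    [[0.003, 0.002, 0.001, 0], [0.006, 0.004, 0.002, 0], [0.009, 0.006, 0.0024, 0], [0.011, 0.008, 0.0024, 0], [0.011, 0.008, 0.0024, 0]]
  ]
}}

```text
time: 33.27
tool_pos: [438.5, 105.5, 113.5]
tcp_rot: [-1.356, 0.934, -2.991]
contact_force: [-0.2, -0.6, 0.1]
grip_width: 0.2
```

Request:
{"method": "step_arm", "body": {
  "targets": [
    [[0.001, 0.001, 0, 0], [0.002, 0.0015, -0.0003, 0], [0.003, 0.002, -0.0005, 0], [0.004, 0.003, -0.0006, 0], [0.005, 0.0035, -0.0007, 0]]
  ]
}}

```text
time: 33.68
tool_pos: [438.5, 105.4, 107.3]
tcp_rot: [-1.356, 0.934, -2.991]
contact_force: [0.2, -0.4, 0.2]
grip_width: 0.6
```

Request:
{"method": "step_arm", "body": {
  "targets": [
    [[0.001, 0.001, 0, 0], [0.002, 0.0015, -0.0003, 0], [0.003, 0.002, -0.0005, 0], [0.003, 0.002, -0.0005, 0], [0.003, 0.002, -0.0005, 0]]
  ]
}}

```text
time: 34.1
tool_pos: [438.3, 105.5, 103.6]
tcp_rot: [-1.356, 0.934, -2.991]
contact_force: [-0.4, -0.2, 0.4]
grip_width: 0.3
```

```bash
python3 -c "
from h import *
o,M=st()
for w in(9.5,-9.5): print(RS.inv().apply(o['tool_pos']+M@[0,19,w]-S0))"
```

```text
t 34.1 q [ 0.091  0.731  1.399 -0.036  1.648  0.164] p [438.3 105.5 103.6] S [-58.9  76.7 103.6] F [-0.4 -0.2  0.4] w 0.3
tool x [-0.588 -0.09  -0.804] y [ 0.808 -0.092 -0.581] z [-0.022 -0.992  0.127]
[-43.482  65.888  93.762]
[-43.466  84.735  91.353]
```

Request:
{"method": "step_arm", "body": {
  "targets": [
    [[-0.0032, -0.0023, 0.0005, 0], [-0.005, 0.0005, 0.0005, 0], [-0.007, 0.003, 0.0005, 0], [-0.009, 0.0058, 0.0005, 0], [-0.009, 0.0058, 0.0005, 0]]
  ]
}}

```text
time: 34.52
tool_pos: [449.1, 105.2, 107.4]
tcp_rot: [-1.356, 0.934, -2.991]
contact_force: [-0.8, -0.7, -0.6]
grip_width: 0.2
```

Request:
{"method": "step_arm", "body": {
  "targets": [
    [[0.001, 0.0006, -0.0001, 0], [0.002, 0.0012, -0.0002, 0], [0.003, 0.002, -0.0004, 0], [0.004, 0.0029, -0.0006, 0], [0.004, 0.0029, -0.0006, 0]]
  ]
}}

```text
time: 34.93
tool_pos: [448.9, 105.2, 102.3]
tcp_rot: [-1.356, 0.934, -2.991]
contact_force: [0.7, 0.2, 1.3]
grip_width: 0.3
```

Request:
{"method": "step_arm", "body": {
  "targets": [
    [[0.001, 0.0006, -0.0001, 0], [0.002, 0.0012, -0.0002, 0], [0.0025, 0.0018, -0.0003, 0], [0.0025, 0.0018, -0.0003, 0], [0.0025, 0.0018, -0.0003, 0]]
  ]
}}

```text
time: 35.35
tool_pos: [448.8, 105.1, 99.3]
tcp_rot: [-1.356, 0.934, -2.991]
contact_force: [0.3, -0.0, 3.6]
grip_width: 0.6
```

```bash
python3 -c "
from h import *
st()"
```

```text
t 35.35 q [ 0.089  0.752  1.368 -0.037  1.658  0.162] p [448.8 105.1  99.3] S [-48.3  76.6  99.3] F [ 0.3 -0.   3.6] w 0.6
tool x [-0.588 -0.089 -0.804] y [ 0.808 -0.093 -0.581] z [-0.022 -0.992  0.127]
```

Request:
{"method": "step_arm", "body": {
  "targets": [
    [[0.001, 0.0006, -0.0001, 0], [0.002, 0.0012, -0.0002, 0], [0.0025, 0.0018, -0.0003, 0], [0.0025, 0.0018, -0.0003, 0], [0.0025, 0.0018, -0.0003, 0]]
  ]
}}

```text
time: 35.77
tool_pos: [448.8, 105.1, 96.8]
tcp_rot: [-1.356, 0.934, -2.991]
contact_force: [0.8, 1.1, 8.1]
grip_width: 0.5
```

Request:
{"method": "step_arm", "body": {
  "targets": [
    [[0.001, 0.0006, -0.0001, 0], [0.002, 0.0012, -0.0002, 0], [0.0025, 0.0018, -0.0003, 0], [0.0025, 0.0018, -0.0003, 0], [0.0025, 0.0018, -0.0003, 0]]
  ]
}}

```text
time: 36.18
tool_pos: [448.8, 105.1, 96.3]
tcp_rot: [-1.357, 0.934, -2.991]
contact_force: [1.5, 1.0, 20.6]
grip_width: 0.4
```

The button is at its rigid stop: 20.6 N with the motion halted. Now I release it and lift away.

Request:
{"method": "step_arm", "body": {
  "targets": [
    [[-0.01, -0.007, 0.0015, 0], [-0.02, -0.014, 0.003, 0], [-0.03, -0.021, 0.0045, 0], [-0.045, -0.032, 0.007, 0], [-0.064, -0.046, 0.01, 0]]
  ]
}}

```text
time: 36.6
tool_pos: [448.5, 105.0, 175.8]
tcp_rot: [-1.357, 0.931, -2.991]
contact_force: [0.8, 0.2, -0.2]
grip_width: 0.3
```

Request:
{"method": "step_arm", "body": {
  "targets": [
    [[-0.01, -0.007, 0.0015, 0], [-0.016, -0.012, 0.0025, 0], [-0.016, -0.012, 0.0025, 0], [-0.016, -0.012, 0.0025, 0], [-0.016, -0.012, 0.0025, 0]]
  ]
}}

```text
time: 37.02
tool_pos: [447.8, 105.0, 195.1]
tcp_rot: [-1.357, 0.93, -2.992]
contact_force: [0.4, 0.0, 0.7]
grip_width: 0.2
```

```bash
python3 -c "
from h import *
st()
from plant import bot
c=bot.capture('side');W=cloud(c)
q=W[195:245,270:310].reshape(-1,3);q=q[(abs(q[:,0]-457)<12)&(abs(q[:,1]-106)<12)&(q[:,2]>85)&(q[:,2]<110)];print('cap top',len(q),np.percentile(q[:,2],[50,90]))
cv2.imwrite('pics/end.png',cv2.resize(c['color'][160:360,220:460,::-1],(720,600)))"
```

```text
t 37.02 q [ 0.089  0.649  1.279 -0.038  1.854  0.154] p [447.8 105.  195.1] S [-49.3  76.5 195.1] F [0.4 0.  0.7] w 0.2
tool x [-0.591 -0.089 -0.802] y [ 0.806 -0.093 -0.584] z [-0.022 -0.992  0.127]
cap top 175 [ 98.093 100.306]
```

View pics/end.png

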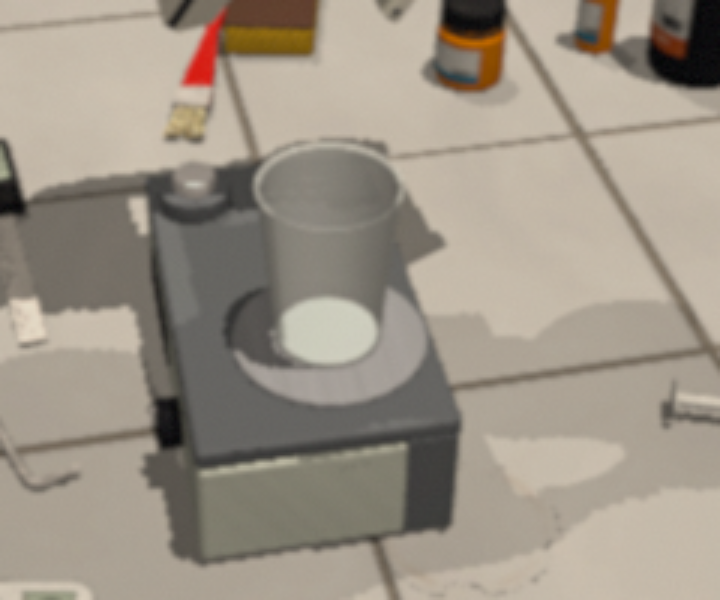

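The cap (195,180) is back up, the beaker stands on its plate, and the gripper is clear. I hand the job in.

```bash
python3 -c "
from plant import bot
print(bot.close_job())"
```

```text
the job is handed in; nothing more can be done
None
```

The job is handed in at about 37 s of the 45 s: the toggle was already on and I left it on, then pressed the start button fully and released it.

- **Getting the tilt:** the move interface has no tilt command. I pushed against the arm's inner reach limit until the tool leaned 35° toward the robot, then went in under the overhang behind the stirrer.
- **Toggle:** feeling gently toward the stirrer's left end, I met the lever with the tool about 6 mm right of the stirrer's middle. The force rose steadily to 13.6 N sideways (about 15 N in all) and never snapped; a toggle in the off position gives way at 4 to 6 N. I took this as on, and backed off without ever pushing it toward off.
- **What is less certain:** the tool crept about 4 mm during that push, which I put down to give in the arm and gripper. The on reading rests on force alone; I did not check it a second way.
- **Start button:** my first descent came down about 10 mm short of the cap and touched nothing, because the fingertips are narrower than I had assumed. After I moved over, the spring resisted at 3.6 N and then 8.1 N. It then hit a rigid stop at 20.6 N, after about 6 mm of tool travel.
- **Last checks:** the cap reads about 98 to 100 mm above the bench (99 mm is fully up) and the beaker stands on its plate. The gripper is about 10 cm above the button, with contact force at noise level.

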